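# Set and lock the carver's turntable

## Task

Set the plaster model for carving: swing the turntable round by its wooden peg until the brass tongue on its rim points at the aluminium index post, then lock it there with the push button on the grey box and prove the lock by pushing the peg firmly but gently sideways for a moment. Each full press of the button switches the hidden brake between locked and free and nothing shows which it is, so feel it at the peg first and never force the table round against its brake; leave it locked at the index, and leave everything else on the bench where it is.

Things in the scene. Friction and masses are not known exactly. Their poses are not given: they have to be found in the camera images.
- stand: carving stand, fixed to the bench: plywood board 320 x 400 x 18 mm that carries everything below. Origin on the bench at the foot of the turntable axis, z up. In its frame the board spans x -155 to 165 mm and y -145 to 255 mm; a grey switch box 70 x 70 mm with its top at z 68 mm stands at x -40, y 200 mm. It may stand turned by up to about 0.35 rad.
- turntable: round wooden turntable, 250 mm across, top face at z 56 mm, turning about its own vertical z axis (origin on the axis at bench height). x axis: from the axis to the brass tongue; the peg is on the -x side. A plaster block 110 x 100 mm is clamped on its middle (steel clamps reach 63 mm from the axis on both y sides); its highest point is at z 99 mm
- axis (a point): point on the turntable's axis at the height of its top face (z 56 mm). Free, the table turns with about 1 to 2 N at the peg and stops when no longer pushed; locked, it gives under 1 mm at the peg for pushes up to about 10 N and slips somewhere above that, which is not allowed: feel with about 5 N
- peg_top (a point): centre of the top of the round upright wooden peg on the turntable, 16 mm in diameter, 50 mm tall (z 56 to 106 mm), 105 mm from the axis; clear space all round it
- tongue (a point): end of the flat brass tongue at the rim of the turntable, 125 mm from the axis, diametrically opposite the peg
- index_tip (a point): the place the tongue's end must come to: on the rim circle, 125 mm from the axis, right at the inner point of the index post
- index: aluminium index post (12 x 14 mm, top at z 60 mm) fixed on the board just outside the rim, 141 mm from the axis. Its origin lies on the turntable axis at bench height; its x axis points from the axis to the post
- button_top (a point): centre of the flat top of the black push button, 36 mm in diameter, z 84 mm at rest, on the grey box. Each full press, then full release, switches the brake (locked to free, free to locked); the button comes back to the same height in both states
- brake_block: rubber brake block hidden under the turntable, left of the axis: locked, it is pressed on the underside with 10 N or more; free, it hardly touches. It moves less than 0.1 mm, so its place does not tell the state
- jar: bystander: small amber glass jar with white cap, 48 mm across, 70 mm tall, on the stand's board on the far side of the switch box. Origin at its underside
- weight: bystander: small brass weight with a knob, 32 mm across, 38 mm tall, on the bench. Origin at its underside
- spatula: bystander: modelling spatula 200 mm long lying on the bench
- brush: bystander: brush 190 mm long lying on the bench
- tablet: bystander: plaster tablet 110 x 80 x 22 mm on the bench
- offcut: bystander: wood offcut 120 x 35 x 30 mm on the bench
- water_cup: bystander: white ceramic cup 72 mm across, 75 mm tall
- button: the same black push button (origin 16 mm below its top). It goes straight down 12.5 mm: first a spring of 1.5 to 3 N, from about 8 mm down a bump of 4 to 13 N, a snap through at about 10.5 mm, then a hard stop. Only a press right to the stop is sure to switch. A force stop at about 17 N finds the hard stop; more than 45 N damages it

How it is judged:
By the outcome, as a careful person would: the job done as asked, in the order asked, and still so for the second after the job is handed in, with the robot touching nothing.
It also fails if it takes over 72 s, if anything falls off the work surface, if the arm or the gripper's body presses on something with over 40 N, if the wrist force passes 120 N, or if a joint passes its speed limit or range.

## Robot

A 6-joint arm with a two-finger parallel gripper is mounted at the origin on the work surface. World frame = base frame: x ahead of the robot, y to its left, z up, the work surface at z = 0. Lengths are in m, angles in rad, forces in N, time in s.
With the tool pointing down it reaches from about 0.25 to 0.775 m from the base axis. Payload 4 kg.
Tool frame: the origin (TCP) lies at the very end of the fingers, on their centre line; the grasp point (between the pads) lies hold_point_z behind it (hold_point_z is the distance from the TCP to the grasp point, in m); z points along the fingers, y is the direction in which the jaws open and shut (so a half turn about z gives the same grasp; the last joint's range is limited). The gripper opens to 94 mm and grips with 3 to 60 N. Pads are 16 mm wide; open, the fingers measure 119 mm over their backs; the gripper's body (75 mm by 177 mm) begins 78 mm behind the grasp point.
Start: joints at [1.153, 0.087, 1.371, -0, 1.684, -0.103], TCP at [0.17, 0.523, 0.206] pointing down, gripper open.
Joint ranges: [-3.1, 3.1], [-0.76, 2.03], [0.27, 2.55], [-1.08, 4.22], [0.17, 2.65], [-2.57, 2.57]. Speed limits (rad/s): [2.79, 2.79, 3.14, 3.14, 3.14, 3.14].

## Interface

Orientations are given as [roll, pitch, yaw] about the fixed x, y, z axes, in that order (R = Rz(yaw) Ry(pitch) Rx(roll)).
In Python, from bench import * gives the robot as it stands.
- The arm moves only by the tool step_arm, never from a script. Its argument "increments" is text: rows parted by semicolons, each of 6 numbers parted by spaces: the shift along the tool's x, y, z in cm, then the turn, a rotation vector about the tool's x, y, z in rad. A call has 1 to 5 rows; each row shifts and turns the commanded pose from where the row before left it, along the tool's axes as they then stand; what a row does not reach is not made up. A row lasts 1/10 s, in which the tool goes at most 50 mm and 8.59 degrees, less where a joint would pass 70% of its speed; a pose out of reach is approached as far as the arm can. A call is refused whole if a number of a shift passes 5 or a number of a turn 0.15, either way. A call with a gripper value outside its range is refused whole. "claw" is the gripper's target within -1 to 1 (shut at 1, half-way at 0, fully open at -1), set as the call begins (left out, the last holds). The fingers move at their own pace and stop on an object; the grip force is fixed at half the most. Time passes only in rows, so rows that do not move let the fingers close. It gives the time, the measured TCP pose, the force and the opening at its end, in the units of the state.
- get_obs(): the state, without advancing time (a new reading comes with each control period).
- snapshot(name): name is "scene" or "side" or "wrist"; returns the picture (384x512x3 uint8, red, green, blue); there is no depth.
- calibration(name): a dict with "camera_matrix" (3x3 intrinsics, pixels), "k1" (the pictures are not rectified: a ray, as slopes to the right and down, at radius r is drawn at 1 + k1 r^2 times it, then the intrinsics apply), "eye" and "orientation" of the camera in the world; the wrist camera has in their place "tool_from_camera" (4x4, takes a point from camera to tool coordinates, whose origin is the TCP and whose axes are the flange's). Camera axes: x right, y up, looking along -z (the intrinsics and any distortion apply to the point x, -y, -z); pixel columns grow to the right and rows downward; lengths in m; the calibration is good to about 2 mm. A picture is of the moment at which its call begins: read the wrist's pose just before it. calibration takes no time and is no camera call.
- close_job(): hands the job in, once; it reports no verdict.
The state is a dict: "time": time; "joint_positions": joint angles; "qvel": joint speeds; "joint_torque": joint torques, N m; "tool_pos": TCP position; "ee_rot": TCP orientation; "wrist_force": force on the tool from outside, world axes, zero at the start; "wrist_torque": the same for the moment, N m; "width": finger opening in m.
Only numpy, scipy, OpenCV 4.12 (cv2) and the standard library are available. Lean on these libraries where they do the work, as an engineer would, in place of code of your own. Each camera call takes 0.05 s, during which the arm holds its last target. There are 200 camera calls.

## Working session

There is one attempt and no reset: what is moved stays moved. The work goes in short steps, Python scripts to look and compute and a tool call to move; the robot and the scene stay as the last step left them, time stands still between calls to the robot, and variables do not carry over. Pictures are saved under pics/ and viewed, about 8 in all and at most 12, crops included, and the job is handed in when it is done.

Besides the shell and the picture viewer there is one more tool, called as name(argument=value, ...), one argument or row to a line, values as JSON. step_arm: Moves the arm, as the interface text tells. Its arguments: {"type":"object","properties":{"increments":{"type":"string"},"claw":{"type":"number"}},"required":["increments"]}

```bash
ls; mkdir -p pics
cat > h.py <<'E'
from bench import *
import numpy as np, cv2
from scipy.spatial.transform import Rotation as R
def cam(n):
    c=calibration(n); K=np.array(c["camera_matrix"]); k1=c["k1"]
    if n=="wrist":
        o=get_obs(); T=np.eye(4);T[:3,:3]=R.from_euler('xyz',o["ee_rot"]).as_matrix();T[:3,3]=o["tool_pos"]
        T=T@np.array(c["tool_from_camera"]); return K,k1,T[:3,3],T[:3,:3]
    q=np.array(c["orientation"],float)
    Rm=q if q.shape==(3,3) else (R.from_euler('xyz',q).as_matrix() if q.size==3 else R.from_quat(q).as_matrix())
    return K,k1,np.array(c["eye"]),Rm
def ray(C,uv):
    K,k1,e,Rm=C
    d=np.linalg.solve(K,[uv[0],uv[1],1.])[:2]; s=d.copy()
    for _ in range(20): s=d/(1+k1*(s@s))
    return e,Rm@np.array([s[0],-s[1],-1])
def onz(C,uv,z):
    e,d=ray(C,uv); return e+d*(z-e[2])/d[2]
def proj(C,p):
    K,k1,e,Rm=C; q=Rm.T@(np.array(p)-e); s=np.array([q[0],-q[1]])/-q[2]
    s=s*(1+k1*s@s); return (K@[s[0],s[1],1])[:2]
E
python3 - <<'E'
from h import *
print(get_obs())
for n in("scene","side","wrist"):
    print(n,{k:np.array(v).round(4).tolist() for k,v in calibration(n).items()})
a=[snapshot(n) for n in("scene","side","wrist")]
for n,i in zip(("scene","side","wrist"),a): cv2.imwrite(f"pics/{n}0.png",i[:,:,::-1])
E
```

```text
pics
{'time': 0.0, 'joint_positions': array([ 1.15292271e+00,  8.79828736e-02,  1.37223975e+00,  1.34649734e-05,
        1.68356679e+00, -1.03052857e-01]), 'qvel': array([-0.00017063,  0.00044305,  0.00081744, -0.00058276, -0.00097677,
       -0.00065964]), 'joint_torque': array([ 9.47430090e-04, -3.40177238e+01, -3.02430332e+01,  7.19532534e-02,
        3.27619747e-02, -1.46807288e-04]), 'tool_pos': array([0.17006284, 0.52248623, 0.20429628]), 'ee_rot': array([-3.13940892e+00, -2.39293730e-04,  2.82677313e+00]), 'wrist_force': array([-0.07808487, -0.39672473, -0.06495032]), 'wrist_torque': array([ 0.02698151, -0.00849599,  0.00801414]), 'width': 0.09402340920760688}
scene {'camera_matrix': [[464.993, 0.0, 259.233], [0.0, 464.993, 198.5712], [0.0, 0.0, 1.0]], 'k1': -0.0703, 'eye': [1.4216, -0.2501, 0.8186], 'orientation': [0.9173, -0.0095, 1.3568]}
side {'camera_matrix': [[388.5003, 0.0, 251.497], [0.0, 388.5003, 195.3825], [0.0, 0.0, 1.0]], 'k1': -0.116, 'eye': [0.0082, -0.6564, 0.6546], 'orientation': [0.9653, -0.0238, -0.6508]}
wrist {'camera_matrix': [[301.1196, 0.0, 253.1795], [0.0, 301.1196, 194.9054], [0.0, 0.0, 1.0]], 'k1': -0.0446, 'tool_from_camera': [[-0.0001, 0.9648, 0.2631, 0.0775], [1.0, -0.0003, 0.0014, 0.0009], [0.0014, 0.2631, -0.9648, -0.1794], [0.0, 0.0, 0.0, 1.0]]}
```

View pics/scene0.png

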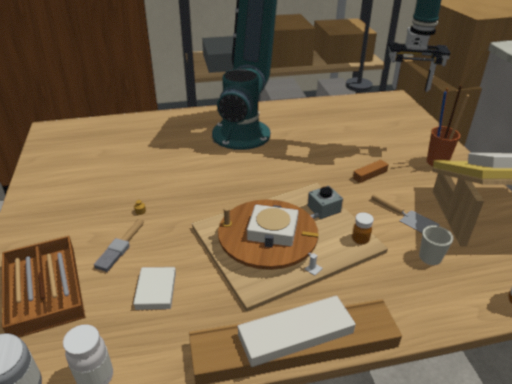

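View pics/side0.png

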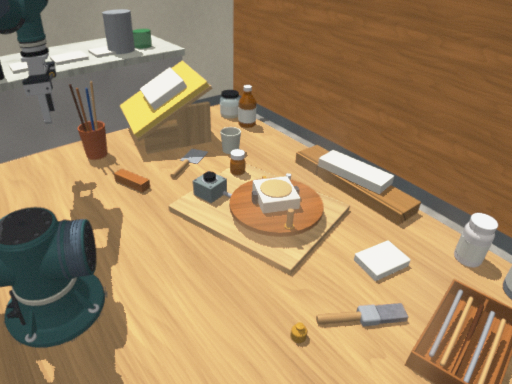

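Scene: the turntable is near (268,233), the peg at (227,215), the tongue at about (310,234), the post at about (314,263) and the button at (326,191). The side view shows the button at (210,177) and the peg at (291,218). Next I'll measure these on upscaled crops.

Run:
```python
from h import *
def fitc(n,img,box):
    C=cam(n); hsv=cv2.cvtColor(img,cv2.COLOR_BGR2HSV)
    print(n,'table hsv',hsv[247,245] if n=="scene" else hsv[220,255], 'board',hsv[280,270] if n=="scene" else hsv[235,250])
    m=cv2.inRange(hsv,(5,130,60),(14,255,220)); M=np.zeros_like(m);x0,y0,x1,y1=box;M[y0:y1,x0:x1]=m[y0:y1,x0:x1]
    M=cv2.morphologyEx(M,cv2.MORPH_OPEN,np.ones((3,3)))
    cs,_=cv2.findContours(M,cv2.RETR_EXTERNAL,cv2.CHAIN_APPROX_NONE); c=max(cs,key=cv2.contourArea)
    h=cv2.convexHull(c)[:,0].astype(float)
    P=np.array([onz(C,p,.056)[:2] for p in h])
    # upper part of contour = top face far edge; use robust fit
    from scipy.optimize import least_squares
    r=least_squares(lambda a:np.hypot(P[:,0]-a[0],P[:,1]-a[1])-a[2],[*P.mean(0),.125],loss='soft_l1',f_scale=.002)
    r2=least_squares(lambda a:np.hypot(P[:,0]-a[0],P[:,1]-a[1])-.125,P.mean(0),loss='soft_l1',f_scale=.001)
    print(n,cv2.boundingRect(c),r.x.round(4),r2.x.round(4),(np.hypot(*(P-r.x[:2]).T)-r.x[2]).round(3).tolist())
s=cv2.imread("pics/scene0.png"); d=cv2.imread("pics/side0.png")
fitc("scene",s,(205,190,330,275)); fitc("side",d,(222,165,335,240))
a=cv2.resize(s[180:285,190:350],None,fx=5,fy=5,interpolation=cv2.INTER_CUBIC)
b=cv2.resize(d[160:265,180:340],None,fx=5,fy=5,interpolation=cv2.INTER_CUBIC)
cv2.imwrite("pics/sc.png",a);cv2.imwrite("pics/sd.png",b)
Cs,Cd=cam("scene"),cam("side")
print('btn',onz(Cs,(326,190.5),.084),onz(Cd,(210,176.5),.084))
```

```text
scene table hsv [ 14 166 155] board [ 18  97 181]
scene (219, 201, 40, 51) [ 0.5777 -0.0422  0.1182] [ 0.5822 -0.0347] [-0.0, -0.009, -0.032, -0.0, 0.004, 0.006, 0.003, -0.001, -0.004, -0.006, -0.001, 0.001, 0.001, 0.001, 0.002]
side table hsv [ 14 141 195] board [ 16 109 177]
side (230, 182, 57, 51) [ 0.5717 -0.0375  0.1189] [ 0.5796 -0.0394] [-0.003, -0.059, -0.0, 0.002, 0.002, 0.001, 0.001, -0.001, -0.001, -0.0, 0.001, -0.001, -0.001, 0.0, -0.0, 0.002, 0.003]
btn [0.48658096 0.14273985 0.084     ] [0.48043062 0.13095218 0.084     ]
```

View pics/sc.png

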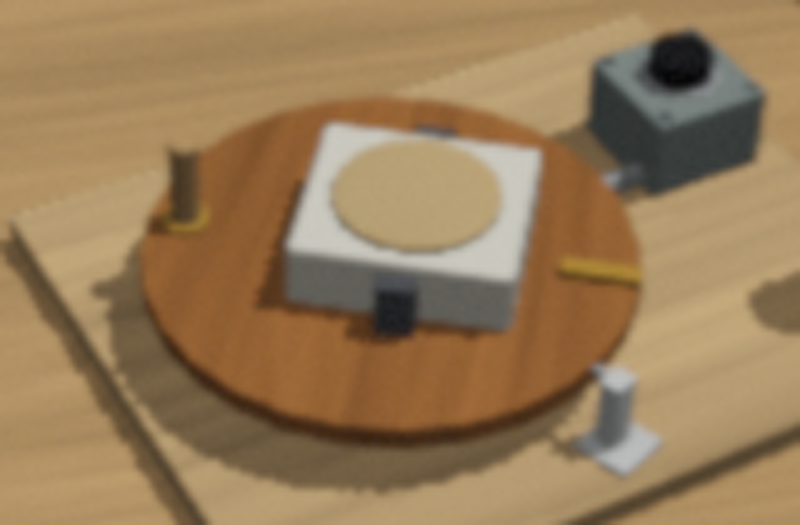

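View pics/sd.png

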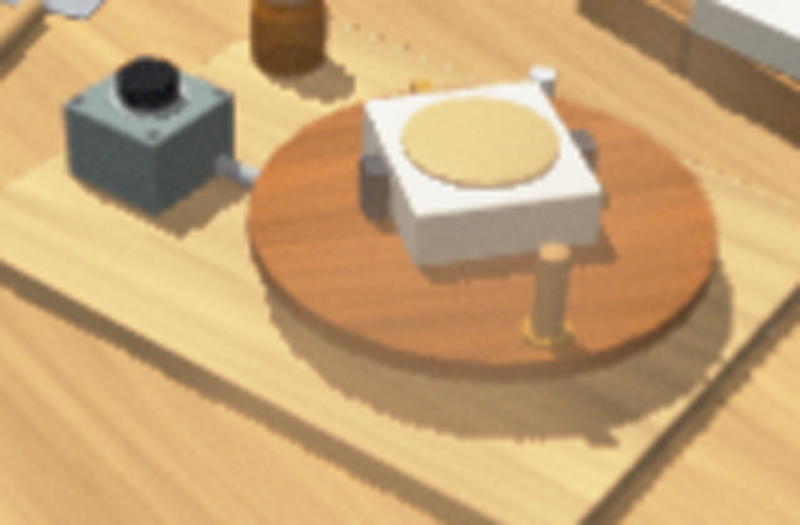

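```bash
cat >> h.py <<'E'
from scipy.optimize import least_squares
def tri(*obs):
    A=np.zeros((3,3));b=np.zeros(3)
    for C,uv in obs:
        e,d=ray(C,uv); d=d/np.linalg.norm(d); M=np.eye(3)-np.outer(d,d); A+=M;b+=M@e
    return np.linalg.solve(A,b)
def circ(P,r=None):
    f=(lambda a:np.hypot(*(P-a[:2]).T)-(a[2] if r is None else r))
    s=least_squares(f,[*P.mean(0),.125][:3 if r is None else 2]); return s.x.round(4),f(s.x).round(4).tolist()
E
python3 - <<'E'
from h import *
S,D=cam("scene"),cam("side")
s=lambda x,y:np.array([190+(x+.5)/5-.5,180+(y+.5)/5-.5]); d=lambda x,y:np.array([180+(x+.5)/5-.5,160+(y+.5)/5-.5])
P=np.array([onz(S,s(*p),.056)[:2] for p in [(141,250),(250,123),(380,97),(500,115),(590,168),(641,255)]])
Q=np.array([onz(D,d(*p),.056)[:2] for p in [(248,215),(300,140),(718,238),(650,130),(300,290),(490,362)]])
print(circ(P,.125),circ(P)[0],circ(Q,.125),circ(Q)[0])
for n,a,b,z in[("peg",(183,152),(553,250),.106),("btn",(682,50),(148,72),.084),("post",(618,376),(543,74),.060)]:
    print(n,tri((S,s(*a)),(D,d(*b))).round(4),onz(S,s(*a),z).round(4),onz(D,d(*b),z).round(4))
print("tongue",onz(S,s(639,274),.057),"tip",onz(S,s(597,368),.057))
E
```

```text
(array([ 0.5782, -0.0379]), [-0.0013, 0.0001, 0.0002, 0.0005, -0.0013, -0.0004]) [ 0.577  -0.0376  0.124 ] (array([ 0.5823, -0.0399]), [0.003, -0.0046, -0.0039, 0.0007, -0.0029, 0.0002]) [ 0.5818 -0.04    0.1236]
peg [ 0.5394 -0.1334  0.1043] [ 0.5423 -0.1345  0.106 ] [ 0.5379 -0.1337  0.106 ]
btn [0.4849 0.1428 0.0851] [0.4827 0.1441 0.084 ] [0.4857 0.1434 0.084 ]
post [0.6926 0.0429 0.0613] [0.6902 0.0447 0.06  ] [0.6935 0.0424 0.06  ]
tongue [0.62114725 0.07755283 0.057     ] tip [0.68019547 0.03786228 0.057     ]
```

View pics/wrist0.png

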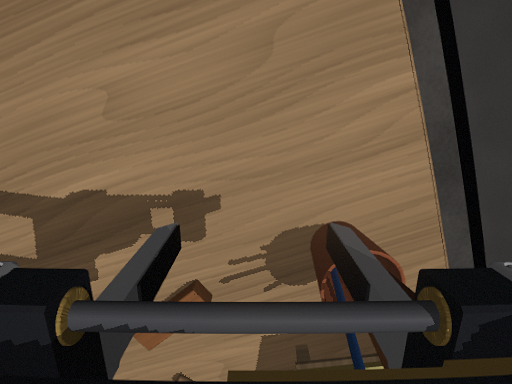

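The first wrist picture shows only the bench and the brush pot. My estimates are:
- Axis: about (0.580, -0.039).
- Peg: about (0.540, -0.134), which is 103 mm from the axis against 105 mm given.
- Tongue: at about 70°.
- Index: at about 36–37°.

I'll move to a view above the table, with a planner that prints the rows.

```bash
cat >> h.py <<'E'
def rows(pos,yaw,n):
    o=get_obs(); p=np.array(o["tool_pos"]); M=R.from_euler('xyz',o["ee_rot"]); y0=o["ee_rot"][2]
    dy=(yaw-y0+np.pi)%(2*np.pi)-np.pi; dp=(np.array(pos)-p)/n
    G=R.from_euler('xyz',[np.pi,0,yaw]); dr=(M.inv()*G).as_rotvec()/n
    out=[]
    for i in range(n):
        t=M.inv().apply(dp)*100; out.append(" ".join(f"{v:.2f}" for v in [*t,*dr])); M=M*R.from_rotvec(dr)
    for i in range(0,n,5): print("; ".join(out[i:i+5]))
def st():
    o=get_obs(); print("t%.2f"%o["time"],o["tool_pos"].round(4),o["ee_rot"].round(3),"F",o["wrist_force"].round(2),"w%.4f"%o["width"]); return o
E
python3 -c "
from h import *
rows([0.544,-0.087,0.30],0.93,17)"
```

```text
-3.20 -2.73 -0.56 -0.00 0.00 0.11; -3.49 -2.36 -0.56 -0.00 0.00 0.11; -3.73 -1.95 -0.56 -0.00 0.00 0.11; -3.92 -1.53 -0.56 -0.00 0.00 0.11; -4.07 -1.08 -0.56 -0.00 0.00 0.11
-4.16 -0.62 -0.56 -0.00 0.00 0.11; -4.20 -0.15 -0.56 -0.00 0.00 0.11; -4.19 0.32 -0.56 -0.00 0.00 0.11; -4.13 0.78 -0.56 -0.00 0.00 0.11; -4.02 1.24 -0.56 -0.00 0.00 0.11
-3.86 1.68 -0.56 -0.00 0.00 0.11; -3.65 2.10 -0.56 -0.00 0.00 0.11; -3.39 2.49 -0.56 -0.00 0.00 0.11; -3.09 2.85 -0.56 -0.00 0.00 0.11; -2.76 3.18 -0.56 -0.00 0.00 0.11
-2.39 3.46 -0.56 -0.00 0.00 0.11; -1.98 3.71 -0.56 -0.00 0.00 0.11
```

step_arm(
  increments="0 0 -3 0 0 0; -3.2 -2.7 -1 0 0 0.11; -3.5 -2.4 -1 0 0 0.11; -3.7 -2 -1 0 0 0.11; -3.9 -1.5 -0.7 0 0 0.11",
  claw=0.36,
)

```text
time: 0.65
tool_pos: [0.2586, 0.3783, 0.273]
ee_rot: [3.141, 0.0, 2.383]
wrist_force: [0.8, 0.6, -0.5]
width: 0.0575
```

step_arm(
  increments="-4.1 -1.1 -0.6 0 0 0.11; -4.2 -0.6 -0.6 0 0 0.11; -4.2 -0.15 -0.6 0 0 0.11; -4.2 0.3 -0.5 0 0 0.11; -4.1 0.8 -0.5 0 0 0.11",
)

```text
time: 1.15
tool_pos: [0.3707, 0.1995, 0.3006]
ee_rot: [3.141, -0.0, 1.832]
wrist_force: [0.9, 0.0, 0.0]
width: 0.0305
```

step_arm(
  increments="-4 1.2 0 0 0 0.11; -3.9 1.7 0 0 0 0.11; -3.6 2.1 0 0 0 0.11; -3.4 2.5 0 0 0 0.11; -3.1 2.8 0 0 0 0.11",
)

```text
time: 1.65
tool_pos: [0.4834, 0.0222, 0.3002]
ee_rot: [-3.141, -0.0, 1.282]
wrist_force: [0.3, 0.5, 0.3]
width: 0.0301
```

step_arm(
  increments="-2.8 3.2 0 0 0 0.11; -2.4 3.5 0 0 0 0.11; -2 3.7 0 0 0 0.11; 0 0 0 0 0 0; 0 0 0 0 0 0",
)

```text
time: 2.15
tool_pos: [0.5515, -0.0834, 0.2993]
ee_rot: [-3.139, 0.0, 0.956]
wrist_force: [0.1, -0.0, -0.1]
width: 0.0302
```

Run:
```python
from h import *
st(); C=cam("wrist"); i=snapshot("wrist")
np.savez("w1.npz",K=C[0],k=C[1],e=C[2],R=C[3]); cv2.imwrite("pics/w1.png",i[:,:,::-1])
cv2.imwrite("pics/w1b.png",cv2.resize(i[:,:,::-1],(800,600),interpolation=cv2.INTER_CUBIC))
```

```text
t2.15 [ 0.5515 -0.0834  0.2993] [-3.139  0.     0.956] F [ 0.1  -0.03 -0.14] w0.0302
```

View pics/w1b.png

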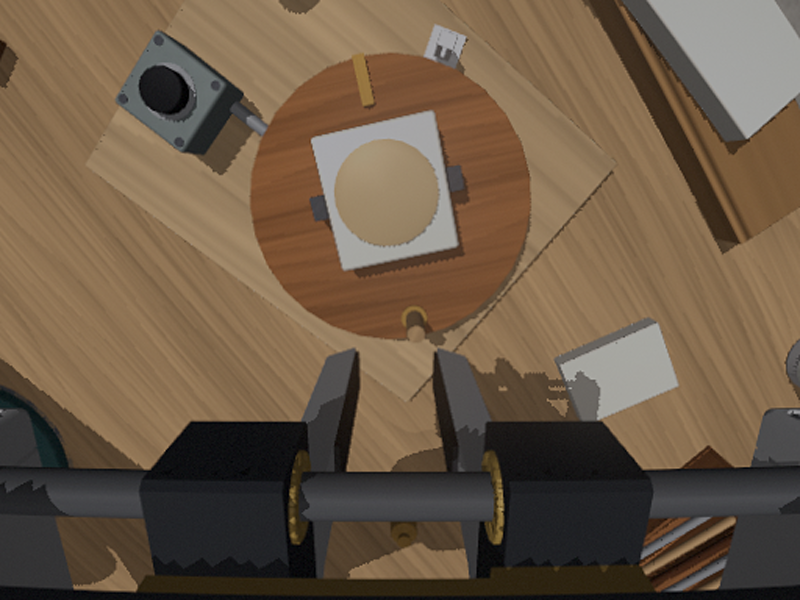

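The whole table is visible: the tongue ends near (360,54), the post is at (445,45), the peg base is at (414,318) and the button is at (164,90). Next I'll fit the rim and enlarge the index area.

Run:
```python
from h import *
z=np.load("w1.npz"); C=(z["K"],float(z["k"]),z["e"],z["R"]); i=cv2.imread("pics/w1.png")
hsv=cv2.cvtColor(i,cv2.COLOR_BGR2HSV); print([hsv[y,x].tolist() for x,y in[(180,130),(250,50),(320,130),(250,240),(150,180),(360,80)]])
m=cv2.inRange(hsv,(0,125,50),(15,255,255))
m=cv2.morphologyEx(m,cv2.MORPH_OPEN,np.ones((3,3))); m[222:]=0; m[:,:155]=0; m[:,345:]=0
cs,_=cv2.findContours(m,cv2.RETR_EXTERNAL,cv2.CHAIN_APPROX_NONE); h=cv2.convexHull(max(cs,key=cv2.contourArea))[:,0].astype(float)
P=np.array([onz(C,p,.056)[:2] for p in h]); 
for k in range(3):
    c,r=circ(P); g=abs(np.array(r))<.0015; P=P[g]; print(len(g),c,r[::4])
cv2.imwrite("pics/w1c.png",cv2.resize(i[10:75,205:315],None,fx=7,fy=7,interpolation=cv2.INTER_CUBIC))
```

```text
[[13, 151, 125], [12, 144, 124], [12, 144, 124], [17, 93, 153], [16, 107, 138], [17, 96, 133]]
54 [ 0.5758 -0.037   0.1238] [-0.0002, 0.0003, 0.0, -0.0001, -0.0, 0.0004, -0.0004, -0.0004, -0.0002, 0.0001, 0.0003, 0.0004, 0.0001, -0.0004]
54 [ 0.5758 -0.037   0.1238] [-0.0002, 0.0003, 0.0, -0.0001, -0.0, 0.0004, -0.0004, -0.0004, -0.0002, 0.0001, 0.0003, 0.0004, 0.0001, -0.0004]
54 [ 0.5758 -0.037   0.1238] [-0.0002, 0.0003, 0.0, -0.0001, -0.0, 0.0004, -0.0004, -0.0004, -0.0002, 0.0001, 0.0003, 0.0004, 0.0001, -0.0004]
```

View pics/w1c.png

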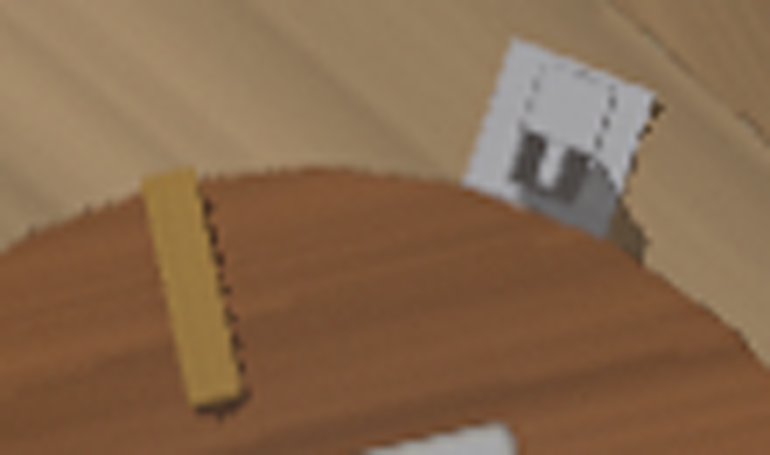

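Run:
```python
from h import *
z=np.load("w1.npz"); C=(z["K"],float(z["k"]),z["e"],z["R"]); c=np.array([.5758,-.037])
f=lambda x,y,zz:onz(C,(205+(x+.5)/7-.5,10+(y+.5)/7-.5),zz)[:2]
for n,a in[("tongue out",(169,175,.058)),("tongue in",(214,400,.058)),("tip",(546,197,.058)),("post",(568,108,.06)),("post front",(557,143,.06))]:
    p=f(*a); d=p-c; print(n,p.round(4),"r%.4f"%np.hypot(*d),"ang%.2f"%np.degrees(np.arctan2(d[1],d[0])))
b=lambda x,y,zz:onz(C,((x+.5)/1.5625-.5,(y+.5)/1.5625-.5),zz)[:2]
for n,a in[("pegtop",(417,333,.106)),("pegbase",(414,318,.057)),("btn",(163,90,.084))]:
    p=b(*a); d=p-c; print(n,p.round(4),"r%.4f"%np.hypot(*d),"ang%.2f"%(np.degrees(np.arctan2(d[1],d[0]))))
```

```text
tongue out [0.625 0.078] r0.1251 ang66.83
tongue in [0.6089 0.0418] r0.0854 ang67.22
tip [0.6792 0.0352] r0.1261 ang34.92
post [0.6904 0.045 ] r0.1409 ang35.59
post front [0.6855 0.0413] r0.1348 ang35.52
pegtop [ 0.536  -0.1332] r0.1041 ang-112.51
pegbase [ 0.5343 -0.1342] r0.1057 ang-113.13
btn [0.4833 0.1413] r0.2009 ang117.41
```

```bash
python3 -c "
from h import *
rows([0.536,-0.134,0.13],1.17,5)"
```

```text
-1.02 0.35 3.40 -0.00 -0.00 -0.04; -1.03 0.30 3.40 -0.00 -0.00 -0.04; -1.04 0.26 3.40 -0.00 -0.00 -0.04; -1.05 0.21 3.40 -0.00 -0.00 -0.04; -1.06 0.17 3.40 -0.00 -0.00 -0.04
```

step_arm(
  increments="-1 0.35 3.2 0 0 -0.04; -1 0.3 3.2 0 0 -0.04; -1 0.25 3.2 0 0 -0.04; -1 0.2 3.2 0 0 -0.04; -1 0.2 3.2 0 0 -0.04",
)

```text
time: 2.7
tool_pos: [0.5368, -0.1311, 0.1403]
ee_rot: [3.14, -0.001, 1.162]
wrist_force: [0.8, 0.3, 0.3]
width: 0.0298
```

step_arm(
  increments="0 0 0 0 0 0; 0 0 0 0 0 0",
)

```text
time: 2.9
tool_pos: [0.5371, -0.1313, 0.1413]
ee_rot: [3.141, -0.001, 1.157]
wrist_force: [-0.0, 0.8, 0.0]
width: 0.0297
```

Run:
```python
from h import *
st(); C=cam("wrist"); i=snapshot("wrist")
cv2.imwrite("pics/w2.png",i[:,:,::-1]); print(proj(C,[.536,-.134,.106]))
rows([0.536,-0.134,0.073],1.17,3)
```

```text
t2.90 [ 0.5371 -0.1313  0.1413] [ 3.141e+00 -1.000e-03  1.157e+00] F [-0.01  0.84  0.  ] w0.0297
[254.82243714 221.95247331]
-0.10 -0.04 2.33 0.00 -0.00 -0.00; -0.10 -0.04 2.33 0.00 -0.00 -0.00; -0.10 -0.04 2.33 0.00 -0.00 -0.00
```

View pics/w2.png

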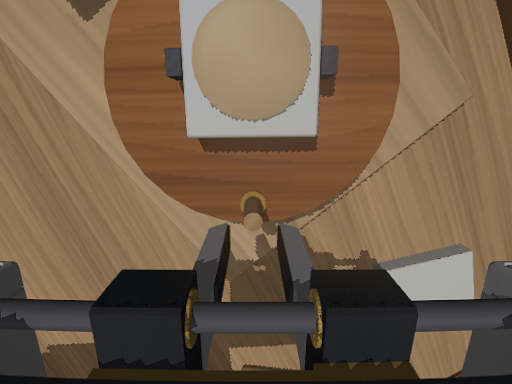

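The peg top at (253,222) lies between the fingers and matches the prediction, so I'll descend.

step_arm(
  increments="-0.1 0 2.3 0 0 0; -0.1 0 2.3 0 0 0; 0 0 2.2 0 0 0; 0 0 0 0 0 0; 0 0 0 0 0 0",
)

```text
time: 3.45
tool_pos: [0.5378, -0.1342, 0.0748]
ee_rot: [3.138, -0.001, 1.157]
wrist_force: [0.8, 0.3, 1.2]
width: 0.0305
```

```bash
python3 -c "
from h import *
st();rows([0.536,-0.134,0.073],1.17,1)"
```

```text
t3.45 [ 0.5378 -0.1342  0.0748] [ 3.138e+00 -1.000e-03  1.157e+00] F [0.84 0.27 1.17] w0.0305
-0.05 -0.18 0.18 0.00 -0.00 -0.01
```

step_arm(
  increments="0 -0.5 0 0 0 0; 0 -0.15 0 0 0 0; 0 0 0 0 0 0",
)

```text
time: 3.75
tool_pos: [0.531, -0.1319, 0.0739]
ee_rot: [3.139, -0.0, 1.157]
wrist_force: [-0.1, 0.0, -0.0]
width: 0.0302
```

step_arm(
  increments="0 -0.1 0 0 0 0; 0 0 0 0 0 0",
)

```text
time: 3.95
tool_pos: [0.5296, -0.1315, 0.0727]
ee_rot: [3.141, -0.0, 1.157]
wrist_force: [-0.1, -0.1, -0.1]
width: 0.0298
```

step_arm(
  increments="0 -0.1 0 0 0 0; 0 0 0 0 0 0",
)

```text
time: 4.15
tool_pos: [0.5287, -0.1311, 0.0725]
ee_rot: [3.141, -0.0, 1.157]
wrist_force: [-0.7, -0.6, -0.4]
width: 0.0299
```

step_arm(
  increments="0 -0.1 0 0 0 0; 0 0 0 0 0 0",
)

```text
time: 4.35
tool_pos: [0.5278, -0.1308, 0.0725]
ee_rot: [3.141, 0.0, 1.157]
wrist_force: [-0.7, -0.1, 1.2]
width: 0.0303
```

step_arm(
  increments="0 -0.1 0 0 0 0; 0 0 0 0 0 0",
)

```text
time: 4.55
tool_pos: [0.5267, -0.1303, 0.0725]
ee_rot: [-3.142, 0.0, 1.157]
wrist_force: [0.2, -1.3, 0.5]
width: 0.0297
```

step_arm(
  increments="0 -0.1 0 0 0 0; 0 0 0 0 0 0",
)

```text
time: 4.75
tool_pos: [0.5258, -0.1298, 0.0725]
ee_rot: [-3.141, -0.0, 1.157]
wrist_force: [-0.8, -0.4, -1.1]
width: 0.0299
```

step_arm(
  increments="0 -0.1 0 0 0 0; 0 0 0 0 0 0",
)

```text
time: 4.95
tool_pos: [0.5249, -0.1293, 0.0725]
ee_rot: [-3.141, -0.0, 1.157]
wrist_force: [0.9, -0.0, -0.8]
width: 0.0303
```

Run:
```python
from h import *
for _ in range(4):
    o=get_obs(); 
    C=cam("wrist"); i=snapshot("wrist")
    print(o["wrist_force"].round(2))
st(); cv2.imwrite("pics/w3.png",i[:,:,::-1])
cv2.imwrite("pics/w3c.png",cv2.resize(i[130:280,180:330],None,fx=4,fy=4))
print(proj(C,[.536,-.134,.106]))
```

```text
[ 0.95 -0.   -0.81]
[ 0.62 -0.87 -0.28]
[ 0.74 -0.04 -0.46]
[-0.58  0.12 -0.13]
t5.15 [ 0.5249 -0.1293  0.0724] [-3.141 -0.     1.157] F [ 0.02 -0.18  0.34] w0.0300
[277.96760057 261.68282116]
```

View pics/w3c.png

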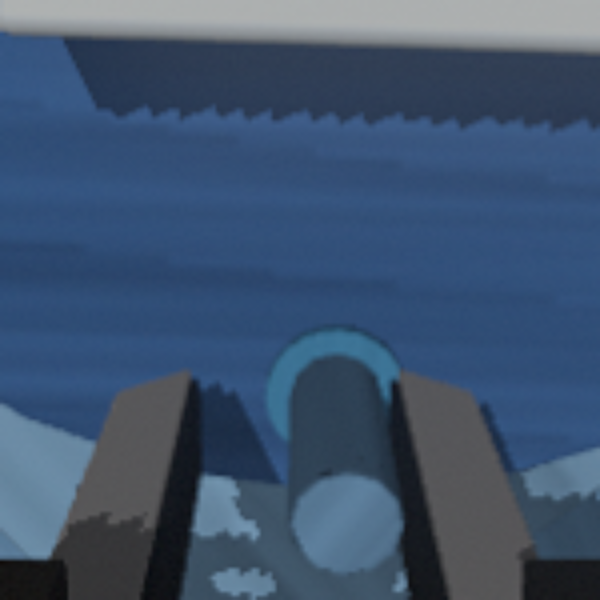

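The table turned about 3° at a force near 1 N, so the brake is free. I'll swing the table along the arc while watching the force.

step_arm(
  increments="0.04 -0.45 0 0 0 0.042; 0.04 -0.45 0 0 0 0.042; 0.04 -0.45 0 0 0 0.042; 0.04 -0.45 0 0 0 0.042; 0.04 -0.45 0 0 0 0.042",
)

```text
time: 5.65
tool_pos: [0.5065, -0.1166, 0.0725]
ee_rot: [3.141, -0.001, 0.945]
wrist_force: [1.7, -0.0, 0.4]
width: 0.0299
```

```bash
cat >> h.py <<'E'
AX=np.array([.577,-.0375])
def peg():
    o=st(); M=R.from_euler('xyz',o["ee_rot"]).as_matrix()
    p=(o["tool_pos"]+M[:,1]*(o["width"]/2-.008))[:2]-AX; f=M.T@o["wrist_force"]
    print("peg r%.4f ang%.2f yaw+180 %.2f"%(np.hypot(*p),np.degrees(np.arctan2(p[1],p[0]))%360,np.degrees(o["ee_rot"][2])+180),"Ftool",f.round(2))
E
python3 -c "
from h import *
peg()"
```

```text
t5.65 [ 0.5065 -0.1166  0.0725] [ 3.141e+00 -1.000e-03  9.450e-01] F [ 1.73 -0.04  0.38] w0.0299
peg r0.1055 ang232.04 yaw+180 234.15 Ftool [ 0.98  1.43 -0.38]
```

step_arm(
  increments="0.05 -0.45 0 0 0 0.042; 0.05 -0.45 0 0 0 0.042; 0.05 -0.45 0 0 0 0.042; 0.05 -0.45 0 0 0 0.042; 0.05 -0.45 0 0 0 0.042",
)

```text
time: 6.15
tool_pos: [0.4911, -0.1002, 0.0726]
ee_rot: [3.141, -0.001, 0.735]
wrist_force: [1.7, 0.3, 0.1]
width: 0.0301
```

```bash
python3 -c "
from h import *
peg()"
```

```text
t6.15 [ 0.4911 -0.1002  0.0726] [ 3.141e+00 -1.000e-03  7.350e-01] F [1.7  0.29 0.06] w0.0301
peg r0.1059 ang219.91 yaw+180 222.12 Ftool [ 1.46  0.93 -0.06]
```

step_arm(
  increments="0.03 -0.35 0 0 0 0.035; 0.03 -0.33 0 0 0 0.035; 0 0 0 0 0 0; 0 0 0 0 0 0",
)

```text
time: 6.55
tool_pos: [0.4866, -0.0948, 0.0724]
ee_rot: [-3.141, 0.0, 0.668]
wrist_force: [-0.4, -0.2, 0.2]
width: 0.0301
```

```bash
python3 -c "
from h import *
peg()"
```

```text
t6.55 [ 0.4866 -0.0948  0.0724] [-3.141  0.     0.668] F [-0.37 -0.16  0.21] w0.0301
peg r0.1066 ang216.13 yaw+180 218.26 Ftool [-0.39 -0.11 -0.21]
```

step_arm(
  increments="0 0.3 0 0 0 0; 0 0 -3 0 0 0; 0 0 -4 0 0 0; 0 0 -4 0 0 0; 2 0 -4 0 0 0",
)

```text
time: 7.05
tool_pos: [0.5035, -0.086, 0.2241]
ee_rot: [3.141, 0.001, 0.665]
wrist_force: [0.9, 0.1, 0.7]
width: 0.0302
```

step_arm(
  increments="2 0 -3 0 0 0; 2 0 0 0 0 0; 0 0 0 0 0 0; 0 0 0 0 0 0",
)

```text
time: 7.45
tool_pos: [0.5353, -0.0604, 0.2514]
ee_rot: [-3.14, 0.002, 0.667]
wrist_force: [0.0, -0.7, -0.2]
width: 0.0298
```

```bash
cat > look.py <<'E'
from h import *
import sys
n=sys.argv[1]; st(); C=cam("wrist"); i=snapshot("wrist")[:,:,::-1].copy(); cv2.imwrite(f"pics/{n}.png",i)
np.savez(n+".npz",K=C[0],k=C[1],e=C[2],R=C[3])
u,v=proj(C,[.679,.0355,.057]); x0=int(np.clip(u-55,0,402)); y0=int(np.clip(v-32,0,319)); print(u,v,x0,y0)
cv2.imwrite(f"pics/{n}c.png",cv2.resize(i[y0:y0+65,x0:x0+110],None,fx=7,fy=7,interpolation=cv2.INTER_CUBIC))
hsv=cv2.cvtColor(i,cv2.COLOR_BGR2HSV)
m=cv2.inRange(hsv,(0,125,50),(15,255,255)); m=cv2.morphologyEx(m,cv2.MORPH_OPEN,np.ones((3,3)))
ax=proj(C,[*AX,.056]); yy,xx=np.mgrid[:384,:512]; m[np.hypot(xx-ax[0],yy-ax[1])>105]=0; m[222:]=0
cs,_=cv2.findContours(m,cv2.RETR_EXTERNAL,cv2.CHAIN_APPROX_NONE); h=cv2.convexHull(max(cs,key=cv2.contourArea))[:,0].astype(float)
h=h[h[:,1]<218]; P=np.array([onz(C,p,.056)[:2] for p in h])
for k in range(3):
    c,r=circ(P,.1238); P=P[abs(np.array(r))<max(.0012,1.5*np.std(r))]
print("axis",c,circ(P)[0],len(P),np.std(r))
b=cv2.inRange(hsv,(18,110,60),(30,255,255)); b[np.hypot(xx-ax[0],yy-ax[1])>105]=0; b[np.hypot(xx-ax[0],yy-ax[1])<50]=0; b[200:]=0
cs,_=cv2.findContours(b,cv2.RETR_EXTERNAL,cv2.CHAIN_APPROX_NONE)
for q in sorted(cs,key=cv2.contourArea)[-2:]:
    M=cv2.moments(q); 
    if M["m00"]<10: continue
    p=onz(C,(M["m10"]/M["m00"],M["m01"]/M["m00"]),.058)[:2]-c; print("brass",M["m00"],"r%.4f ang%.2f"%(np.hypot(*p),np.degrees(np.arctan2(p[1],p[0]))))
E
python3 look.py w4
```

```text
t7.45 [ 0.5353 -0.0604  0.2514] [-3.14e+00  2.00e-03  6.67e-01] F [ 0.04 -0.72 -0.16] w0.0298
266.447444698476 25.541797489771454 211 0
axis [ 0.5729 -0.0391] [ 0.5728 -0.0391  0.1236] 34 0.0007870333114091087
brass 210.0 r0.1057 ang35.85
```

View pics/w4c.png

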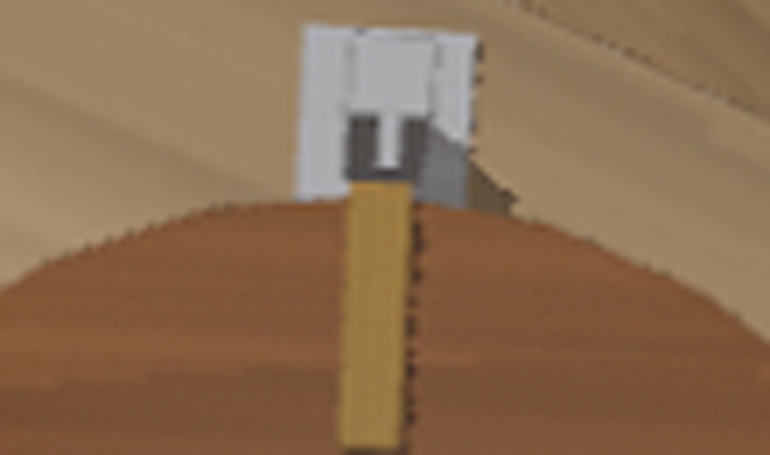

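The tongue's outer end is at crop (380,183) and the index point at (388,168), so the tongue is about 1 mm short of the index.

Run:
```python
from h import *
z=np.load("w4.npz"); C=(z["K"],float(z["k"]),z["e"],z["R"])
f=lambda x,y,zz:onz(C,(211+(x+.5)/7-.5,(y+.5)/7-.5),zz)[:2]
for c in ([.5729,-.0391],[.5738,-.0385]):
  for n,a in[("tongue out",(380,185,.058)),("tongue in",(371,445,.058)),("tip",(388,168,.058)),("post front",(389,115,.06)),("post back",(396,38,.06))]:
    p=f(*a); d=p-c; print(n,p.round(4),"r%.4f"%np.hypot(*d),"ang%.2f"%np.degrees(np.arctan2(d[1],d[0])))
rows([0.4885,-0.0966,0.2],0.65,3)
```

```text
tongue out [0.6773 0.0365] r0.1289 ang35.90
tongue in [0.6456 0.013 ] r0.0894 ang35.62
tip [0.6801 0.037 ] r0.1315 ang35.40
post front [0.6858 0.0415] r0.1387 ang35.54
post back [0.6952 0.0477] r0.1499 ang35.36
tongue out [0.6773 0.0365] r0.1278 ang35.92
tongue in [0.6456 0.013 ] r0.0883 ang35.64
tip [0.6801 0.037 ] r0.1304 ang35.41
post front [0.6858 0.0415] r0.1376 ang35.56
post back [0.6952 0.0477] r0.1489 ang35.37
-1.95 -0.01 1.71 -0.00 0.00 0.01; -1.96 -0.00 1.71 -0.00 0.00 0.01; -1.96 0.01 1.71 -0.00 0.00 0.01
```

step_arm(
  increments="-2 0 1.7 0 0 0; -2 0 1.7 0 0 0; -1.9 0 1.7 0 0 0; 0 0 3.5 0 0 0; 0 0 0 0 0 0",
)

```text
time: 8.0
tool_pos: [0.4848, -0.0965, 0.1607]
ee_rot: [-3.132, 0.007, 0.665]
wrist_force: [0.8, 0.5, -1.2]
width: 0.0303
```

```bash
python3 -c "
from h import *
peg(); rows([0.4885,-0.0970,0.0725],0.667,4)"
```

```text
t8.00 [ 0.4848 -0.0965  0.1607] [-3.132  0.007  0.665] F [ 0.77  0.48 -1.17] w0.0303
peg r0.1090 ang216.35 yaw+180 218.10 Ftool [0.91 0.11 1.16]
0.08 0.09 2.20 -0.00 0.00 -0.00; 0.08 0.08 2.20 -0.00 0.00 -0.00; 0.07 0.08 2.20 -0.00 0.00 -0.00; 0.07 0.07 2.20 -0.00 0.00 -0.00
```

step_arm(
  increments="0.1 0.1 2.5 0 0 0; 0.1 0.1 2.5 0 0 0; 0 0 2.2 0 0 0; 0 0 1.9 0 0 0; 0 0 0 0 0 0",
)

```text
time: 8.5
tool_pos: [0.4902, -0.0966, 0.0733]
ee_rot: [-3.137, 0.003, 0.667]
wrist_force: [-0.0, -0.7, 0.5]
width: 0.0295
```

step_arm(
  increments="0 0 0 0 0 0; 0 0 0 0 0 0",
)

```text
time: 8.7
tool_pos: [0.4933, -0.0974, 0.0774]
ee_rot: [3.139, -0.002, 0.667]
wrist_force: [1.1, -0.6, 0.6]
width: 0.03
```

```bash
python3 -c "
from h import *
peg()"
```

```text
t8.70 [ 0.4933 -0.0974  0.0774] [ 3.139e+00 -2.000e-03  6.670e-01] F [ 1.13 -0.63  0.64] w0.0300
peg r0.1028 ang219.51 yaw+180 218.20 Ftool [ 0.5   1.2  -0.64]
```

step_arm(
  increments="0.2 -0.4 0.4 0 0 0; 0 -0.1 0 0 0 0; 0 0 0 0 0 0; 0 0 0 0 0 0",
)

```text
time: 9.1
tool_pos: [0.4907, -0.0918, 0.0717]
ee_rot: [3.141, -0.0, 0.667]
wrist_force: [0.2, 0.2, 1.0]
width: 0.0302
```

```bash
python3 -c "
from h import *
peg()"
```

```text
t9.10 [ 0.4907 -0.0918  0.0717] [ 3.141 -0.     0.667] F [0.18 0.2  1.05] w0.0302
peg r0.1014 ang216.17 yaw+180 218.22 Ftool [ 0.27 -0.04 -1.05]
```

step_arm(
  increments="0 -0.1 0 0 0 0; 0 0 0 0 0 0; 0 0 0 0 0 0",
)

```text
time: 9.4
tool_pos: [0.4901, -0.0911, 0.0715]
ee_rot: [-3.142, -0.0, 0.667]
wrist_force: [-0.3, 0.4, 0.3]
width: 0.0302
```

```bash
python3 -c "
from h import *
o=get_obs();print((o['tool_pos'][:2]-[.4866,-.0948])@[.619,-.785]*1e3);peg()"
```

```text
-0.7794768770236125
t9.40 [ 0.4901 -0.0911  0.0715] [-3.142 -0.     0.667] F [-0.32  0.37  0.27] w0.0302
peg r0.1015 ang215.62 yaw+180 218.20 Ftool [-0.03 -0.49 -0.27]
```

step_arm(
  increments="0 0.4 0 0 0 0; 0 0 -3 0 0 0; 0 0 -4 0 0 0; 0 0 -4 0 0 0; 2 0 -3.5 0 0 0",
)

```text
time: 9.9
tool_pos: [0.5079, -0.083, 0.2189]
ee_rot: [3.14, -0.0, 0.664]
wrist_force: [0.3, 1.2, -0.1]
width: 0.0299
```

step_arm(
  increments="2 0 -3.5 0 0 0; 1.5 0 0 0 0 0; 0 0 0 0 0 0; 0 0 0 0 0 0; 0 0 0 0 0 0",
)

```text
time: 10.4
tool_pos: [0.5346, -0.0605, 0.2493]
ee_rot: [-3.139, 0.003, 0.666]
wrist_force: [0.4, -0.8, -0.4]
width: 0.0299
```

```bash
python3 look.py w5; python3 -c "
from h import *
rows([0.484,0.142,0.20],1.8,8)"
```

```text
t10.40 [ 0.5346 -0.0605  0.2493] [-3.139e+00  3.000e-03  6.660e-01] F [ 0.43 -0.77 -0.38] w0.0299
266.9648010529856 24.171577243923878 211 0
axis [ 0.5722 -0.0395] [ 0.5718 -0.0397  0.124 ] 37 0.0009364710296064091
brass 207.5 r0.1062 ang35.79
1.07 -2.38 0.62 -0.00 0.00 -0.14; 1.39 -2.21 0.62 -0.00 0.00 -0.14; 1.69 -1.99 0.62 -0.00 0.00 -0.14; 1.95 -1.73 0.62 -0.00 0.00 -0.14; 2.18 -1.43 0.62 -0.00 0.00 -0.14
2.36 -1.11 0.62 -0.00 0.00 -0.14; 2.49 -0.77 0.62 -0.00 0.00 -0.14; 2.58 -0.41 0.62 -0.00 0.00 -0.14
```

View pics/w5c.png

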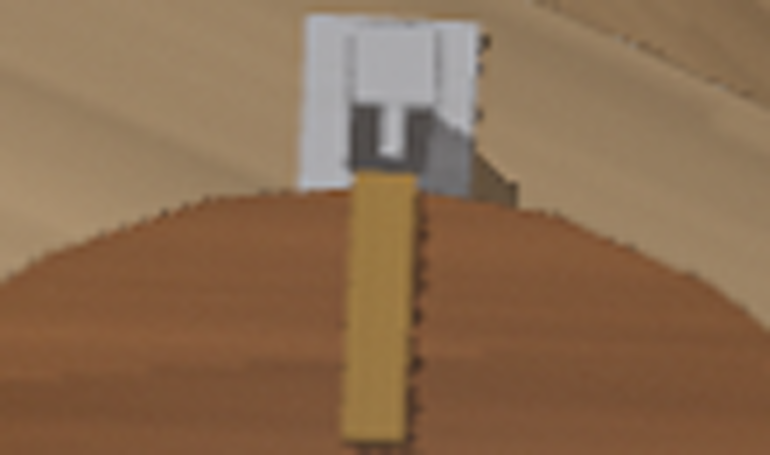

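The tongue's end is at (385.5,175) and the index point at (391.5,155), so about 0.8 mm may remain. I'll check it at subpixel level before correcting.

Run:
```python
from h import *
i=cv2.imread("pics/w5.png").astype(float); z=np.load("w5.npz"); C=(z["K"],float(z["k"]),z["e"],z["R"])
print("axis px",proj(C,[.5722,-.0395,.056]))
s=i[:,:,1]-i[:,:,0]; g=i.mean(2); hs=cv2.cvtColor(i.astype(np.uint8),cv2.COLOR_BGR2HSV)
for y in range(26,62,5): print(y,"G-B",s[y,257:275].astype(int).tolist())
for y in (4,7,10,13,16,18,20,21,22,23): print(y,"g",g[y,257:277].astype(int).tolist())
```

```text
axis px [260.05372211 140.9672849 ]
26 G-B [-3, -4, -5, -1, 27, 57, 55, 54, 55, 54, 55, 57, 56, 19, -3, -1, -1, -1]
31 G-B [30, 31, 30, 37, 48, 54, 54, 54, 55, 55, 54, 55, 51, 33, 19, 27, 30, 30]
36 G-B [30, 31, 29, 38, 50, 53, 54, 54, 55, 54, 55, 56, 46, 26, 26, 32, 32, 31]
41 G-B [28, 29, 27, 40, 53, 53, 54, 53, 54, 52, 53, 55, 43, 19, 22, 28, 30, 29]
46 G-B [29, 29, 26, 40, 53, 52, 52, 54, 53, 52, 53, 54, 40, 22, 28, 29, 29, 28]
51 G-B [27, 28, 30, 44, 53, 53, 52, 54, 53, 53, 55, 50, 34, 14, 23, 27, 27, 27]
56 G-B [27, 27, 32, 44, 52, 52, 51, 52, 53, 52, 53, 42, 16, 22, 27, 27, 26, 27]
61 G-B [27, 26, 34, 50, 54, 53, 53, 53, 53, 53, 54, 42, 23, 25, 27, 27, 27, 28]
4 g [171, 171, 171, 172, 171, 170, 172, 171, 172, 172, 171, 172, 172, 172, 172, 172, 156, 166, 172, 172]
7 g [171, 171, 172, 158, 155, 171, 171, 171, 171, 171, 171, 171, 171, 170, 171, 173, 142, 161, 172, 171]
10 g [172, 171, 173, 155, 150, 173, 172, 171, 171, 171, 170, 171, 171, 171, 171, 173, 145, 160, 170, 168]
13 g [169, 169, 171, 152, 149, 175, 174, 174, 173, 172, 172, 172, 172, 173, 173, 174, 156, 164, 171, 170]
16 g [171, 172, 174, 154, 94, 76, 77, 73, 120, 163, 177, 144, 86, 74, 73, 83, 125, 165, 173, 170]
18 g [171, 172, 174, 151, 76, 77, 77, 74, 126, 166, 177, 138, 75, 79, 78, 83, 102, 106, 127, 134]
20 g [171, 172, 175, 150, 75, 77, 78, 73, 128, 169, 178, 140, 74, 76, 76, 100, 110, 110, 110, 108]
21 g [171, 172, 175, 151, 75, 77, 77, 75, 146, 180, 170, 125, 76, 78, 76, 101, 113, 112, 110, 111]
22 g [171, 172, 169, 139, 75, 76, 77, 77, 95, 112, 125, 109, 77, 78, 80, 104, 113, 112, 114, 114]
23 g [172, 173, 164, 124, 72, 76, 76, 76, 75, 73, 76, 77, 77, 78, 84, 106, 114, 113, 113, 113]
```

About 0.4° remains, or 0.7 mm at the peg. I'll make one more nudge.

```bash
python3 -c "
from h import *
rows([0.4900,-0.0955,0.14],0.63,3)"
```

```text
-1.88 0.01 3.66 -0.00 0.00 0.01; -1.88 0.03 3.66 -0.00 0.00 0.01; -1.89 0.05 3.66 -0.00 0.00 0.01
```

step_arm(
  increments="-1.9 0 3.6 0 0 0; -1.9 0 3.6 0 0 0; -1.7 0 3.3 0 0 0; 0 0 0 0 0 0; 0 0 0 0 0 0",
)

```text
time: 10.95
tool_pos: [0.4921, -0.0943, 0.1463]
ee_rot: [-3.14, 0.0, 0.666]
wrist_force: [-0.0, 0.3, 0.7]
width: 0.0302
```

```bash
python3 -c "
from h import *
peg();rows([0.4925,-0.0942,0.0725],0.667,3)"
```

```text
t10.95 [ 0.4921 -0.0943  0.1463] [-3.14   0.     0.666] F [-0.    0.29  0.71] w0.0302
peg r0.1018 ang217.77 yaw+180 218.14 Ftool [ 0.18 -0.23 -0.71]
0.01 0.01 2.46 -0.00 0.00 -0.00; 0.01 0.01 2.46 -0.00 0.00 -0.00; 0.01 0.01 2.46 -0.00 0.00 -0.00
```

step_arm(
  increments="0 0 2.4 0 0 0; 0 0 2.4 0 0 0; 0 0 2.4 0 0 0; 0 0 0 0 0 0; 0 0 0 0 0 0",
)

```text
time: 11.45
tool_pos: [0.4946, -0.0944, 0.0769]
ee_rot: [3.139, -0.002, 0.667]
wrist_force: [0.6, 0.0, -0.0]
width: 0.0299
```

step_arm(
  increments="0 -0.2 0 0 0 0; 0 0 0 0 0 0; 0 0 0 0 0 0",
)

```text
time: 11.75
tool_pos: [0.4922, -0.0928, 0.0759]
ee_rot: [3.14, -0.002, 0.667]
wrist_force: [0.6, -0.4, -0.0]
width: 0.0298
```

```bash
python3 -c "
from h import *
o=get_obs();print((o['tool_pos'][:2]-[.4866,-.0948])@[.619,-.785]*1e3);peg()"
```

```text
1.871510464161739
t11.75 [ 0.4922 -0.0928  0.0759] [ 3.14e+00 -2.00e-03  6.67e-01] F [ 0.62 -0.4  -0.04] w0.0298
peg r0.1009 ang217.01 yaw+180 218.21 Ftool [0.24 0.7  0.04]
```

step_arm(
  increments="0 -0.2 0.2 0 0 0; 0 -0.12 0 0 0 0; 0 0 0 0 0 0; 0 0 0 0 0 0",
)

```text
time: 12.15
tool_pos: [0.4893, -0.0901, 0.0725]
ee_rot: [-3.141, -0.0, 0.667]
wrist_force: [0.5, -0.4, 0.5]
width: 0.03
```

```bash
python3 -c "
from h import *
o=get_obs();print((o['tool_pos'][:2]-[.4866,-.0948])@[.619,-.785]*1e3);peg()"
```

```text
-2.0726296905425965
t12.15 [ 0.4893 -0.0901  0.0725] [-3.141 -0.     0.667] F [ 0.51 -0.39  0.46] w0.0300
peg r0.1016 ang214.85 yaw+180 218.20 Ftool [ 0.16  0.62 -0.46]
```

step_arm(
  increments="0 0.4 0 0 0 0; 0 0 -3 0 0 0; 0 0 -4 0 0 0; 0 0 -4 0 0 0; 2 0 -3.5 0 0 0",
)

```text
time: 12.65
tool_pos: [0.507, -0.082, 0.2198]
ee_rot: [3.14, 0.0, 0.664]
wrist_force: [0.8, -0.5, 0.2]
width: 0.0304
```

step_arm(
  increments="2 0 -3.5 0 0 0; 1.5 0 0 0 0 0; 0 0 0 0 0 0; 0 0 0 0 0 0; 0 0 0 0 0 0",
)

```text
time: 13.15
tool_pos: [0.5338, -0.0595, 0.2503]
ee_rot: [-3.138, 0.003, 0.666]
wrist_force: [-0.2, 0.3, -0.1]
width: 0.03
```

```bash
python3 look.py w6
python3 - <<'E'
from h import *
i=cv2.imread("pics/w6.png").astype(float); z=np.load("w6.npz"); C=(z["K"],float(z["k"]),z["e"],z["R"])
print("axis px",proj(C,[.5722,-.0395,.056]))
s=i[:,:,1]-i[:,:,0]; g=i.mean(2)
for y in range(22,62,5): print(y,"G-B",s[y,257:275].astype(int).tolist())
for y in (4,7,10,13,14,15,16,18,19,20,21,22,23): print(y,"g",g[y,257:277].astype(int).tolist())
rows([0.484,0.142,0.16],1.8,9)
E
```

```text
t13.15 [ 0.5338 -0.0595  0.2503] [-3.138e+00  3.000e-03  6.660e-01] F [-0.2   0.28 -0.14] w0.0300
268.0736721248943 24.3644747776996 213 0
axis [ 0.5732 -0.0391] [ 0.5734 -0.0389  0.1238] 31 0.0008656574847400251
brass 205.5 r0.1056 ang35.32
axis px [261.08798221 140.86394181]
22 G-B [-3, -3, -3, -3, -3, 2, 2, 1, 1, 0, -2, -4, -2, 2, 2, 2, -1, -1]
27 G-B [13, 15, 22, 23, 23, 26, 41, 54, 54, 54, 55, 54, 54, 54, 56, 35, 10, -2]
32 G-B [32, 30, 31, 31, 29, 28, 42, 55, 54, 53, 53, 54, 54, 55, 56, 39, 16, 27]
37 G-B [30, 31, 30, 30, 30, 30, 44, 54, 53, 53, 55, 54, 54, 54, 50, 33, 22, 30]
42 G-B [30, 30, 29, 29, 28, 38, 51, 53, 52, 53, 53, 54, 52, 54, 42, 23, 26, 30]
47 G-B [30, 31, 32, 30, 28, 41, 55, 52, 53, 52, 54, 52, 55, 55, 41, 13, 23, 30]
52 G-B [27, 26, 26, 26, 29, 44, 54, 52, 52, 51, 53, 53, 54, 49, 33, 20, 27, 26]
57 G-B [26, 28, 28, 26, 33, 45, 52, 50, 52, 52, 53, 53, 53, 40, 18, 16, 23, 28]
4 g [172, 171, 172, 172, 172, 168, 168, 173, 172, 172, 172, 171, 173, 170, 167, 166, 162, 161, 170, 172]
7 g [171, 171, 171, 172, 159, 156, 170, 172, 171, 171, 171, 171, 171, 171, 171, 171, 
[... 731 characters left out ...]
, 106]
20 g [172, 171, 172, 175, 148, 75, 77, 78, 74, 128, 167, 177, 136, 75, 76, 75, 91, 107, 110, 107]
21 g [171, 171, 172, 175, 149, 75, 77, 77, 76, 128, 169, 179, 139, 75, 78, 76, 101, 112, 111, 112]
22 g [171, 172, 172, 175, 150, 74, 76, 79, 76, 97, 142, 162, 125, 75, 76, 81, 105, 114, 112, 113]
23 g [172, 172, 172, 163, 123, 74, 76, 77, 78, 75, 74, 78, 78, 76, 78, 77, 103, 113, 112, 112]
0.95 -2.10 1.01 -0.00 0.00 -0.13; 1.21 -1.97 1.01 -0.00 0.00 -0.13; 1.44 -1.80 1.01 -0.00 0.00 -0.13; 1.66 -1.60 1.01 -0.00 0.00 -0.13; 1.85 -1.38 1.01 -0.00 0.00 -0.13
2.01 -1.14 1.01 -0.00 0.00 -0.13; 2.13 -0.88 1.01 -0.00 0.00 -0.13; 2.23 -0.60 1.01 -0.00 0.00 -0.13; 2.29 -0.32 1.01 -0.00 0.00 -0.13
```

The tongue's line now meets the index point to about 0.3–0.5 mm, so I'll go on to the button with the gripper closed.

step_arm(
  increments="1 -2.1 0.3 0 0 -0.13; 1.2 -2 0.5 0 0 -0.13; 1.4 -1.8 1 0 0 -0.13; 1.7 -1.6 1 0 0 -0.13; 1.9 -1.4 1 0 0 -0.13",
  claw=1,
)

```text
time: 13.7
tool_pos: [0.5054, 0.0538, 0.2132]
ee_rot: [-3.14, 0.0, 1.321]
wrist_force: [0.1, -0.2, 0.1]
width: 0.0006
```

step_arm(
  increments="2 -1.1 1 0 0 -0.13; 2.1 -0.9 1 0 0 -0.13; 2.2 -0.6 1 0 0 -0.13; 2.3 -0.3 1 0 0 -0.13; 0 0 0 0 0 0",
)

```text
time: 14.2
tool_pos: [0.48, 0.1431, 0.172]
ee_rot: [-3.137, -0.001, 1.84]
wrist_force: [-0.1, 0.6, -0.0]
width: 0.0005
```

step_arm(
  increments="0 0 0 0 0 0; 0 0 0 0 0 0; 0 0 0 0 0 0",
)

```text
time: 14.5
tool_pos: [0.4829, 0.141, 0.175]
ee_rot: [3.141, 0.0, 1.834]
wrist_force: [-0.2, -0.4, -0.6]
width: 0.0004
```

Run:
```python
from h import *
st(); C=cam("wrist"); i=snapshot("wrist")[:,:,::-1].copy(); cv2.imwrite("pics/w7.png",i)
rows([0.484,0.142,0.095],1.8,3); print(proj(C,[.484,.142,.084]))
cv2.circle(i,tuple(int(v) for v in proj(C,[.484,.142,.084])),2,(0,0,255),-1); cv2.imwrite("pics/w7m.png",i)
```

```text
t14.50 [0.4829 0.141  0.175 ] [3.141 0.    1.834] F [-0.18 -0.37 -0.55] w0.0004
0.02 0.04 2.67 0.00 0.00 0.01; 0.02 0.04 2.67 0.00 0.00 0.01; 0.02 0.04 2.67 0.00 0.00 0.01
[255.14992623 197.98462567]
```

View pics/w7m.png

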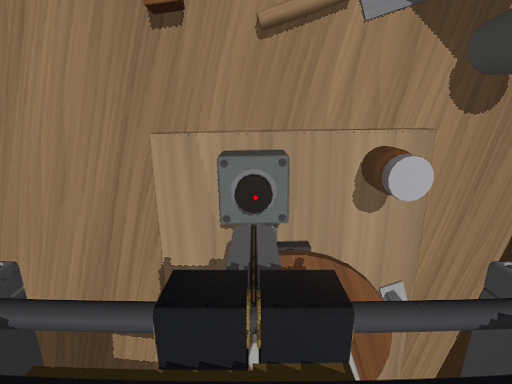

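The button's centre at (253,193) is about 4 mm further along tool x than my mark at (255,198). I'll correct for that and descend.

step_arm(
  increments="0.1 0 2.5 0 0 0; 0.1 0 2.5 0 0 0; 0.1 0 2.5 0 0 0; 0 0 0 0 0 0; 0 0 0 0 0 0",
)

```text
time: 15.05
tool_pos: [0.4818, 0.1445, 0.0999]
ee_rot: [-3.141, -0.0, 1.836]
wrist_force: [0.4, 0.1, -0.3]
width: 0.0004
```

step_arm(
  increments="0 0 0 0 0 0; 0 0 0 0 0 0",
)

```text
time: 15.25
tool_pos: [0.4828, 0.1449, 0.1014]
ee_rot: [3.138, 0.0, 1.836]
wrist_force: [0.4, 0.0, -0.3]
width: 0.0008
```

step_arm(
  increments="0 0 1 0 0 0; 0 0 0.8 0 0 0; 0 0 0.3 0 0 0; 0 0 0 0 0 0",
)

```text
time: 15.65
tool_pos: [0.4815, 0.1448, 0.0781]
ee_rot: [-3.141, -0.0, 1.837]
wrist_force: [0.5, 0.5, 1.8]
width: 0.0006
```

step_arm(
  increments="0 0 0.2 0 0 0; 0 0 0.2 0 0 0; 0 0 0 0 0 0",
)

```text
time: 15.95
tool_pos: [0.4816, 0.1448, 0.0757]
ee_rot: [3.141, 0.0, 1.837]
wrist_force: [-2.1, 0.2, 7.2]
width: 0.0002
```

step_arm(
  increments="0 0 0.2 0 0 0; 0 0 0 0 0 0",
)

```text
time: 16.15
tool_pos: [0.4816, 0.1448, 0.0746]
ee_rot: [3.141, 0.0, 1.837]
wrist_force: [-3.4, -0.9, 10.1]
width: 0.0
```

step_arm(
  increments="0 0 0.15 0 0 0; 0 0 0 0 0 0",
)

```text
time: 16.35
tool_pos: [0.4816, 0.1448, 0.0717]
ee_rot: [3.141, 0.0, 1.837]
wrist_force: [-1.4, -0.6, 7.1]
width: 0.0002
```

step_arm(
  increments="0 0 0.15 0 0 0; 0 0 0 0 0 0",
)

```text
time: 16.55
tool_pos: [0.4816, 0.1448, 0.0716]
ee_rot: [3.141, 0.0, 1.837]
wrist_force: [-3.6, -1.0, 10.4]
width: 0.0004
```

step_arm(
  increments="0 0 0.15 0 0 0; 0 0 0 0 0 0",
)

```text
time: 16.75
tool_pos: [0.4817, 0.1449, 0.0715]
ee_rot: [3.141, 0.0, 1.837]
wrist_force: [-6.7, -1.5, 18.0]
width: 0.0005
```

step_arm(
  increments="0 0 0.15 0 0 0; 0 0 0 0 0 0",
)

```text
time: 16.95
tool_pos: [0.4817, 0.1449, 0.0714]
ee_rot: [3.14, 0.0, 1.837]
wrist_force: [-8.7, -2.2, 23.0]
width: 0.0005
```

The hard stop was reached at 18–23 N and z 0.0715. I'll release straight up.

step_arm(
  increments="0 0 -2 0 0 0; 0 0 -2.5 0 0 0; 0 0 -3 0 0 0; 0 0 -2 0 0 0; 0 0 0 0 0 0",
  claw=1,
)

```text
time: 17.45
tool_pos: [0.4833, 0.1452, 0.1644]
ee_rot: [3.135, 0.0, 1.837]
wrist_force: [0.9, -0.6, -0.7]
width: 0.0007
```

```bash
python3 -c "
from h import *
st();rows([0.4925,-0.0942,0.155],0.667,9)"
```

```text
t17.45 [0.4833 0.1452 0.1644] [3.135 0.    1.837] F [ 0.93 -0.65 -0.66] w0.0007
-2.59 -0.60 0.10 0.00 -0.00 0.13; -2.65 -0.26 0.10 0.00 -0.00 0.13; -2.66 0.09 0.10 0.00 -0.00 0.13; -2.63 0.43 0.10 0.00 -0.00 0.13; -2.55 0.77 0.11 0.00 -0.00 0.13
-2.43 1.09 0.11 0.00 -0.00 0.13; -2.27 1.40 0.11 0.00 -0.00 0.13; -2.07 1.68 0.11 0.00 -0.00 0.13; -1.83 1.93 0.11 0.00 -0.00 0.13
```

step_arm(
  increments="-2.6 -0.6 0 0 0 0.13; -2.6 -0.3 0 0 0 0.13; -2.6 0.1 0 0 0 0.13; -2.6 0.4 0 0 0 0.13; -2.5 0.8 0 0 0 0.13",
  claw=0.36,
)

```text
time: 17.95
tool_pos: [0.4854, 0.0127, 0.159]
ee_rot: [-3.138, 0.001, 1.182]
wrist_force: [0.3, 0.8, 0.5]
width: 0.0297
```

step_arm(
  increments="-2.4 1.1 0 0 0 0.13; -2.3 1.4 0 0 0 0.13; -2.1 1.7 0 0 0 0.13; -1.8 1.9 0 0 0 0.13; 0 0 0 0 0 0",
)

```text
time: 18.45
tool_pos: [0.4896, -0.0952, 0.159]
ee_rot: [-3.139, 0.003, 0.662]
wrist_force: [0.3, 0.5, -0.3]
width: 0.03
```

step_arm(
  increments="0 0 0 0 0 0; 0 0 0 0 0 0; 0 0 0 0 0 0",
)

```text
time: 18.75
tool_pos: [0.4905, -0.0919, 0.161]
ee_rot: [-3.141, 0.0, 0.669]
wrist_force: [-0.4, 0.0, 0.5]
width: 0.0301
```

```bash
python3 -c "
from h import *
peg();rows([0.4925,-0.0942,0.0725],0.667,4)"
```

```text
t18.75 [ 0.4905 -0.0919  0.161 ] [-3.141  0.     0.669] F [-0.38  0.01  0.48] w0.0301
peg r0.1017 ang216.10 yaw+180 218.33 Ftool [-0.29 -0.25 -0.48]
0.00 0.08 2.21 -0.00 0.00 0.00; 0.00 0.08 2.21 -0.00 0.00 0.00; 0.00 0.08 2.21 -0.00 0.00 0.00; 0.00 0.08 2.21 -0.00 0.00 0.00
```

step_arm(
  increments="0 0.3 2 0 0 0; 0 0.2 2.3 0 0 0; 0 0 2.3 0 0 0; 0 0 2.2 0 0 0; 0 0 0 0 0 0",
)

```text
time: 19.25
tool_pos: [0.4911, -0.0952, 0.07]
ee_rot: [-3.135, 0.004, 0.669]
wrist_force: [-0.0, 0.8, 0.3]
width: 0.0303
```

step_arm(
  increments="0 0 0 0 0 0; 0 0 0 0 0 0",
)

```text
time: 19.45
tool_pos: [0.4948, -0.0968, 0.0751]
ee_rot: [3.139, -0.002, 0.668]
wrist_force: [0.3, -0.9, 1.1]
width: 0.03
```

```bash
python3 -c "
from h import *
o=get_obs();print((o['tool_pos'][:2]-[.4866,-.0948])@[.619,-.785]*1e3);peg()"
```

```text
6.664188668793448
t19.45 [ 0.4948 -0.0968  0.0751] [ 3.139e+00 -2.000e-03  6.680e-01] F [ 0.31 -0.9   1.06] w0.0300
peg r0.1013 ang219.77 yaw+180 218.25 Ftool [-0.32  0.9  -1.05]
```

step_arm(
  increments="0 -0.4 0 0 0 0; 0 -0.3 0 0 0 0; 0 0 0 0 0 0; 0 0 0 0 0 0",
)

```text
time: 19.85
tool_pos: [0.4895, -0.0913, 0.0739]
ee_rot: [3.141, -0.0, 0.667]
wrist_force: [-0.8, -0.2, -0.2]
width: 0.0303
```

step_arm(
  increments="0 -0.1 0 0 0 0; 0 0 0 0 0 0",
)

```text
time: 20.05
tool_pos: [0.4887, -0.0906, 0.0735]
ee_rot: [-3.142, -0.0, 0.667]
wrist_force: [0.7, -0.7, 0.9]
width: 0.0301
```

```bash
python3 -c "
from h import *
o=get_obs();print((o['tool_pos'][:2]-[.4866,-.0948])@[.619,-.785]*1e3);peg()"
```

```text
-2.0105838512386582
t20.05 [ 0.4887 -0.0906  0.0735] [-3.142 -0.     0.667] F [ 0.72 -0.73  0.9 ] w0.0301
peg r0.1023 ang214.93 yaw+180 218.21 Ftool [ 0.12  1.02 -0.9 ]
```

Contact should be right here, so I'll load it in small steps.

step_arm(
  increments="0 -0.06 0 0 0 0; 0 0 0 0 0 0",
)

```text
time: 20.25
tool_pos: [0.4887, -0.0905, 0.0735]
ee_rot: [3.141, -0.0, 0.667]
wrist_force: [0.6, -1.6, -0.4]
width: 0.0301
```

```bash
python3 -c "
from h import *
o=get_obs();print((o['tool_pos'][:2]-[.4866,-.0948])@[.619,-.785]*1e3);peg()"
```

```text
-2.112160520345071
t20.25 [ 0.4887 -0.0905  0.0735] [ 3.141 -0.     0.667] F [ 0.59 -1.56 -0.43] w0.0301
peg r0.1023 ang214.88 yaw+180 218.20 Ftool [-0.5   1.59  0.43]
```

step_arm(
  increments="0 -0.06 0 0 0 0; 0 0 0 0 0 0",
)

```text
time: 20.45
tool_pos: [0.4886, -0.0904, 0.0735]
ee_rot: [3.14, -0.0, 0.667]
wrist_force: [2.4, -4.4, -2.6]
width: 0.0302
```

step_arm(
  increments="0 -0.06 0 0 0 0; 0 0 0 0 0 0",
)

```text
time: 20.65
tool_pos: [0.4886, -0.0904, 0.0735]
ee_rot: [3.138, -0.0, 0.666]
wrist_force: [4.6, -4.6, -4.0]
width: 0.0302
```

```bash
python3 -c "
from h import *
o=get_obs();print((o['tool_pos'][:2]-[.4866,-.0948])@[.619,-.785]*1e3);peg()"
```

```text
-2.268255788535894
t20.65 [ 0.4886 -0.0904  0.0735] [ 3.138 -0.     0.666] F [ 4.6  -4.57 -4.05] w0.0302
peg r0.1024 ang214.83 yaw+180 218.18 Ftool [0.79 6.42 4.07]
```

It holds 6.4 N with only 0.25 mm of give, so the table is locked. I'll hold briefly, back off, and lift for the last check.

step_arm(
  increments="0 0 0 0 0 0; 0 0 0 0 0 0; 0 0 0 0 0 0; 0 0 0 0 0 0; 0 0 0 0 0 0",
)

```text
time: 21.15
tool_pos: [0.4886, -0.0903, 0.0735]
ee_rot: [3.138, -0.0, 0.666]
wrist_force: [4.4, -4.9, -3.0]
width: 0.0301
```

step_arm(
  increments="0 0.7 0 0 0 0; 0 0 0 0 0 0; 0 0 -3 0 0 0; 0 0 -4 0 0 0; 0 0 -4 0 0 0",
)

```text
time: 21.65
tool_pos: [0.491, -0.0939, 0.184]
ee_rot: [-3.138, 0.001, 0.667]
wrist_force: [1.0, -1.3, 0.6]
width: 0.03
```

step_arm(
  increments="2 0 -3.5 0 0 0; 2 0 -3.5 0 0 0; 1.5 0 0 0 0 0; 0 0 0 0 0 0; 0 0 0 0 0 0",
)

```text
time: 22.15
tool_pos: [0.5341, -0.0603, 0.2514]
ee_rot: [-3.138, 0.003, 0.667]
wrist_force: [1.0, 0.0, -0.8]
width: 0.0302
```

```bash
python3 look.py w8
python3 - <<'E'
from h import *
i=cv2.imread("pics/w8.png").astype(float); s=i[:,:,1]-i[:,:,0]; g=i.mean(2)
for y in (27,32,52): print(y,"G-B",s[y,257:277].astype(int).tolist())
for y in (18,20): print(y,"g",g[y,257:277].astype(int).tolist())
E
```

```text
t22.15 [ 0.5341 -0.0603  0.2514] [-3.138e+00  3.000e-03  6.670e-01] F [ 1.    0.01 -0.83] w0.0302
267.51335179847746 24.48429623685692 212 0
axis [ 0.573  -0.0393] [ 0.5728 -0.0394  0.1238] 36 0.0008752106889201022
brass 210.5 r0.1057 ang35.33
27 G-B [11, 13, 16, 21, 23, 25, 39, 56, 53, 54, 54, 54, 55, 56, 48, 18, -3, -3, 0, -1]
32 G-B [31, 31, 31, 31, 29, 36, 49, 55, 53, 54, 53, 54, 55, 54, 46, 25, 20, 28, 32, 30]
52 G-B [27, 27, 26, 26, 35, 51, 53, 53, 52, 52, 52, 52, 54, 43, 24, 26, 28, 26, 27, 28]
18 g [170, 172, 172, 169, 135, 75, 79, 76, 84, 150, 177, 157, 108, 76, 79, 76, 97, 106, 127, 134]
20 g [171, 172, 173, 161, 115, 76, 78, 78, 89, 152, 178, 154, 104, 76, 78, 81, 101, 110, 109, 108]
```

```bash
python3 -c "
from h import *
print(close_job())"
```

```text
the job is handed in; nothing more can be done
None
```

The turntable is locked with its tongue at the index post, and I handed the job in at about 22 s of the 72 s limit.

1. **Feel and swing:** The table turned at the peg with about 1–2 N, so the brake was free. I swung it about 32° until the tongue met the index, then corrected it twice after wrist-camera looks.
2. **Lock:** I pressed the button once to its hard stop. It snapped through, stopped at z 71.5 mm, and the force reached about 23 N.
3. **Proof:** The peg held a sideways push of about 6.5 N for about 0.5 s and gave about 0.25 mm, so the brake is locked. This is slightly above the advised 5 N and below the 10 N limit.
4. **Last look:** After the push and back-off, the tongue was at 35.3° by its brass area, against about 35.4–35.5° for the index. A separate reading of the tongue's edges put it about 0.3° (0.6 mm) past the index. The two disagree slightly, but both put it within about 0.6 mm.

The second correction overshot its planned 0.7 mm by about 0.5 mm at the peg. I accepted it as within measuring error. The gripper was clear of everything at hand-in. I felt no other contact, but I did not check the other items again in a picture.

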